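Shift the bench-mounted burnishing drill into slow gear

ROBOT

A 6-joint arm with a two-finger parallel gripper is mounted at the origin on the work surface. World frame = base frame: x ahead of the robot, y to its left, z up, the work surface at z = 0. Lengths are in m, angles in rad, forces in N, time in s.
With the tool pointing down it reaches from about 0.375 to 0.925 m from the base axis. Payload 5.7 kg.
Tool frame: the origin (TCP) lies midway between the tips of the shut fingers; the grasp point (between the pads) lies 19 mm behind it; z points along the fingers, y is the line along which they close (so a half turn about z gives the same grasp; the last joint's range is limited). The gripper opens to 85 mm and grips with 20 to 120 N. Pads are 22 mm wide; open, the fingers measure 114 mm over their backs; the gripper's body (76 mm by 85 mm) begins 54 mm behind the grasp point. The pads swing forward as they close: fully open they stand 13 mm farther back than shut.
Start: joints at [1.227, 0.359, 1.51, -0, 1.272, -0.115], TCP at [0.136, 0.584, 0.231] pointing down, gripper open.
Joint ranges: [-2.97, 2.97], [-1.01, 2.36], [0.21, 2.38], [-0.96, 4.11], [0.2, 2.71], [-2.98, 2.98]. Speed limits (rad/s): [2.39, 2.39, 3.14, 3.14, 3.14, 3.14].

INTERFACE

Orientations are given as a rotation vector (axis times angle).
In Python, from bench import get_state, snapshot, hand_in gives the robot as it stands. The module is installed in compiled form; this text tells all that it offers.
- The arm moves only by the shell command python3 -m creep 'ROWS'. ROWS is text: rows parted by semicolons, each of 7 numbers parted by spaces: the shift along the world's x, y, z in cm, then the turn, a rotation vector about the world's x, y, z in rad, then the finger opening in cm, from 0 to 8.54. In form: tx ty tz wx wy wz fingers; .... A call has 1 to 12 rows; each row is the pose to reach, as a shift and turn from the pose commanded when the call began; what a row does not reach only later rows make up. A row lasts 1/10 s, in which the tool goes at most 50 mm and 8.59 degrees, less where a joint would pass 70% of its speed; a pose out of reach is approached as far as the arm can. A call with a gripper value outside its range is refused whole. The fingers move at their own pace and stop on an object; the grip force is fixed at half the most. Time passes only in rows, so rows that repeat a pose let the fingers close. It gives the time, the measured TCP pose, the force, the opening and the grip force at its end, in the units of the state.
- get_state(): the state, without advancing time (a new reading comes with each control period).
- snapshot(name): name is "scene" or "side" or "wrist"; returns a dict with "color" (384x512x3 uint8, red, green, blue), "fx", "fy", "cx", "cy" (pixels), "distortion" ([k1, k2, p1, p2, k3] as OpenCV has them; the pictures are not rectified), "world_from_camera" (4x4, takes a point from camera to world coordinates). Camera axes: x right, y up, looking along -z (the intrinsics and any distortion apply to the point x, -y, -z); pixel columns grow to the right and rows downward; lengths in m; the calibration is good to about 2 mm. A picture is of the moment at which its call begins. There is no depth.
- hand_in(): hands the job in; it is judged then, once.
The state is a dict: "t": time; "q": joint angles; "qd": joint speeds; "joint_efforts": joint torques, N m; "tcp_pos": TCP position; "tool_rot": TCP orientation; "force": force on the tool from outside, world axes, zero at the start; "moment": the same for the moment, N m; "finger_gap": finger opening in m; "grip_force": force on a finger pad.
Only numpy, scipy, OpenCV 4.12 (cv2) and the standard library are available. Lean on these libraries where they do the work, as an engineer would, in place of code of your own. Each camera call takes 0.05 s, during which the arm holds its last target. There are 200 camera calls.

TASK

Shift the two-speed drill in the bench stand into slow gear for burnishing: ease the gear slide on top of the gear case forward, towards the chuck, until it comes to rest at its half-way catch with its teeth sprung against the gear, then rock the chuck gently by hand until you feel the teeth drop into mesh and the chuck go solid. Then push the slide fully home and let go of everything. Never force the teeth, neither with the slide nor by turning the chuck on once it has gone solid, and leave the other things on the bench where they are.

Things in the scene. Friction and masses are not known exactly. Their poses are not given: they have to be found in the camera images.
- drill_stand: Dark bench stand, fixed, holding a two-speed pistol drill level, pistol grip away from the robot. Origin on the bench under the collar on the drill's neck. x: level, along the drill's axis (125 mm above the bench) to the chuck; z up. Along x in mm: motor case -240 to -106 (75 across), gear case -106 to -22 (69 across), collar -14 to 14 (68 across), chuck 26 to 78, wooden burnisher 90 to 164.
- chuck_mid (a point): Middle of the steel key chuck's grip length, on the drill's axis, 46 mm along the stand's x. The chuck here is a cylinder 43 mm across, from 26 to 62 mm along x, free all round; beyond it the chuck's nose and a grooved burnisher 34 mm across. Chuck and burnisher turn about the drill's axis; this point stays put. Turning takes under 0.1 N m while the teeth are out of mesh.
- chuck (a joint): Angle of the chuck about the stand's x axis, rad, free both ways until meshed. 8 teeth line up once every 0.785 rad, never at the start; where is hidden. Rocked to within 0.03 rad of lining up, the teeth drop in. Then the chuck has only about 0.1 rad of play and goes solid both ways (moment rises by some 8 N m per rad); the teeth bear 25 N at 25 mm radius, 0.6 N m on the chuck.
- slide_rib (a point): Middle of the gear slide's black upright finger rib on top of the gear case: 12 mm along the drill, 24 mm across it, 19 mm tall, top 60 mm and foot 41 mm above the drill's axis. Pinch it across its 24 mm from above or push it from behind. The flat boss it runs on is 23 mm wide, its top 37 mm above the axis. It slides along the stand's x axis; at slide reading 0 it is at x = -80 mm.
- gear_slide (a joint): Slide travel to the chuck, m: 0 fast gear (start), 0.012 half-way catch, 0.018 slow gear, home at a stop. Let go, its spring (2 to 4 N) sends it back below 0.006, on beyond. Its teeth meet the gear at 0.008; resting on the catch it presses them on by an inner spring, 1.5 N. They drop in unseen, the slide stays. Meshed, 5 to 8 N takes it over the catch and home; unmeshed, teeth block it at 0.014.
- chuck_key: Chuck key, dark steel T-piece 71 mm long, lying on the bench in front of the stand. Bystander. Origin on the bench under its middle.
- spool: White spool of grey thread, 48 mm across, 72 mm tall, standing beyond the burnisher. Bystander. Origin at the centre of its foot.
- edge_jar: Small amber glass jar with a black lid, 54 mm across, 62 mm tall, standing behind the chuck. Bystander. Origin at the centre of its foot.
- sand_block: Cork sanding block 95 x 55 x 29 mm, lying in front of the drill's motor. Bystander. Origin at the centre of its underside.
- mallet: Mallet with a wooden handle and a yellow head, 250 mm long, lying on the left of the bench. Bystander.
- beveller: Edge beveller, wooden handle and thin steel blade, 150 mm long, lying on the cutting mat on the right. Bystander.
- punch: Round steel punch 115 mm long, 15 mm thick, lying on the left of the bench. Bystander.

How it is judged:
By the outcome, as a careful person would: the job done as asked, in the order asked, and still so for the second after the job is handed in, with the robot touching nothing.
It also fails if it takes over 72 s, if anything falls off the work surface, if the arm or the gripper's body presses on something with over 40 N, if the wrist force passes 120 N, or if a joint passes its speed limit or range.

## Working session

There is one attempt and no reset: what is moved stays moved. The work goes in short steps, Python scripts to look and compute and a shell command to move; the robot and the scene stay as the last step left them, time stands still between calls to the robot, and variables do not carry over. Pictures are saved under pics/ and viewed, at most 10 in all, crops included, and the job is handed in when it is done.

```bash
mkdir -p pics
cat > h.py <<'E'
import numpy as np, cv2, pickle
from bench import get_state, snapshot
def ray(s,u,v):
    K=np.array([[s['fx'],0,s['cx']],[0,s['fy'],s['cy']],[0,0,1]])
    p=cv2.undistortPoints(np.array([[[u,v]]],float),K,np.array(s['distortion'],float))[0,0]
    T=np.array(s['world_from_camera']); d=T[:3,:3]@np.array([p[0],-p[1],-1]); return T[:3,3],d/np.linalg.norm(d)
def onz(s,u,v,z):
    o,d=ray(s,u,v); return o+d*(z-o[2])/d[2]
def cross(s1,p1,s2,p2):
    o1,d1=ray(s1,*p1); o2,d2=ray(s2,*p2)
    t=np.linalg.lstsq(np.c_[d1,-d2],o2-o1,rcond=None)[0]; a=o1+t[0]*d1;b=o2+t[1]*d2
    return (a+b)/2, np.linalg.norm(a-b)
def proj(s,X):
    T=np.linalg.inv(np.array(s['world_from_camera'])); c=T[:3,:3]@np.array(X)+T[:3,3]
    K=np.array([[s['fx'],0,s['cx']],[0,s['fy'],s['cy']],[0,0,1]])
    return cv2.projectPoints(np.array([[c[0],-c[1],-c[2]]]),np.zeros(3),np.zeros(3),K,np.array(s['distortion'],float))[0][0,0]
def take(n,f):
    s=snapshot(n); pickle.dump(s,open(f+'.pkl','wb')); cv2.imwrite('pics/'+f+'.png',cv2.cvtColor(s['color'],cv2.COLOR_RGB2BGR)); return s
def load(f): return pickle.load(open(f+'.pkl','rb'))
E
python3 - <<'E'
from h import *
a=take('scene','sc0');b=take('side','si0');c=take('wrist','wr0')
for s in(a,b,c): print(np.round(s['world_from_camera'],3).tolist(), s['fx'])
st=get_state(); print({k:np.round(v,3).tolist() for k,v in st.items()})
cv2.imwrite('pics/all0.png',cv2.resize(np.vstack([np.hstack([cv2.imread(f'pics/{n}.png') for n in('sc0','si0')])]),(800,300)))
E
```

```text
[[-0.504, -0.737, 0.45, 1.045], [0.864, -0.434, 0.256, 0.253], [0.006, 0.518, 0.855, 1.051], [0.0, 0.0, 0.0, 1.0]] 347.6336831833966
[[0.809, 0.412, -0.418, 0.113], [-0.587, 0.576, -0.568, -0.657], [0.007, 0.706, 0.708, 0.854], [0.0, 0.0, 0.0, 1.0]] 357.9433578026329
[[0.228, -0.92, -0.318, 0.054], [0.974, 0.215, 0.076, 0.601], [-0.002, -0.327, 0.945, 0.374], [0.0, 0.0, 0.0, 1.0]] 276.09905568727896
{'t': 0.15, 'q': [1.227, 0.359, 1.511, -0.0, 1.273, -0.115], 'qd': [-0.001, -0.002, -0.005, -0.001, 0.0, -0.0], 'joint_efforts': [0.001, -52.802, -27.893, -0.0, 0.008, 0.0], 'tcp_pos': [0.136, 0.584, 0.231], 'tool_rot': [-0.359, -3.121, 0.002], 'force': [0.036, 0.788, -0.243], 'moment': [-0.017, 0.0, 0.03], 'grip_force': 0.0, 'finger_gap': 0.085}
```

View pics/sc0.png

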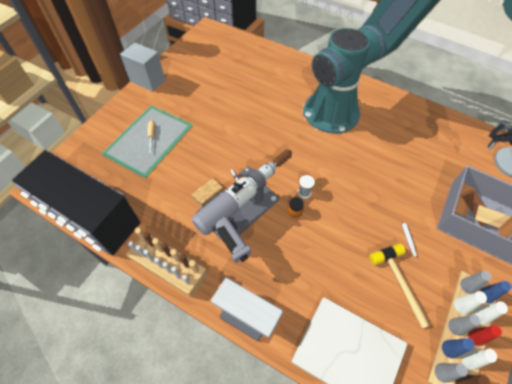

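View pics/si0.png

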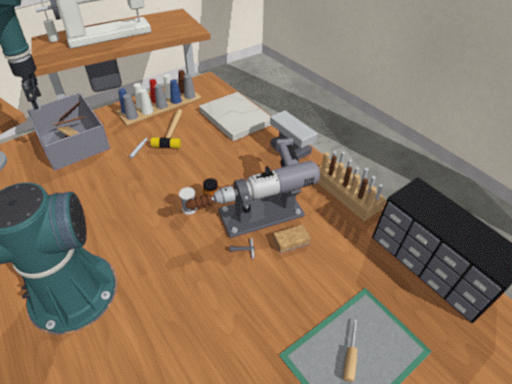

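The drill spans scene pixels (205,215) to (290,155), with the burnisher at the upper right. In the side view the motor is at (310,175) and the chuck at about (230,193). I'll enlarge both crops.

Run:
```python
import cv2,numpy as np
a=cv2.imread('pics/sc0.png')[135:265,180:330];b=cv2.imread('pics/si0.png')[125:265,175:330]
r=lambda i,k:cv2.resize(i,None,fx=k,fy=k,interpolation=cv2.INTER_CUBIC)
a=r(a,4)[:520,:600];b=r(b,4)
cv2.imwrite('pics/c1.png',a);cv2.imwrite('pics/c2.png',b);print(a.shape,b.shape)
```

```text
(520, 600, 3) (560, 620, 3)
```

View pics/c1.png

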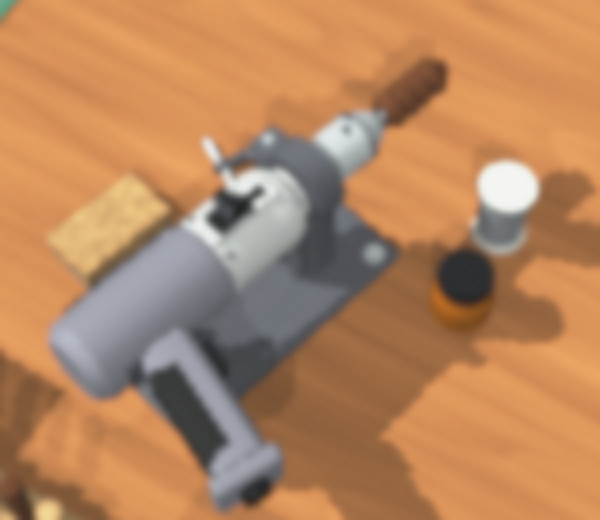

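View pics/c2.png

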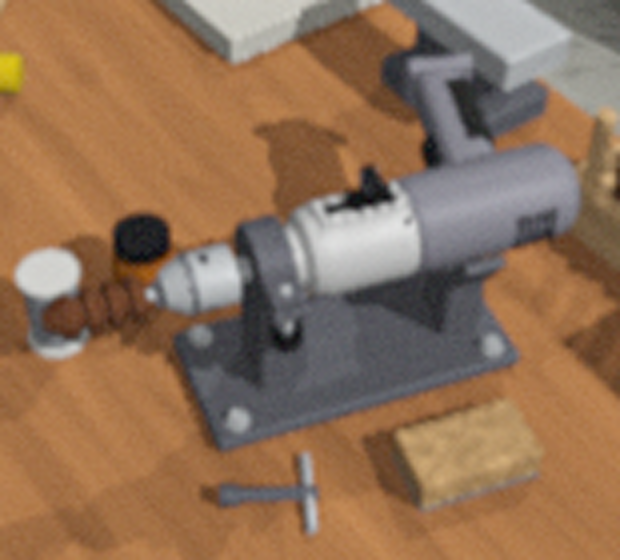

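The crops show the black rib at about c1(233,205) and c2(373,180). The chuck is at c1(345,143)/c2(208,278) and the burnisher tip at c1(437,78)/c2(62,317). The jar and spool stand behind and beyond the burnisher.

Run:
```python
from h import *
a=load('sc0');b=load('si0')
A=lambda u,v:(180+(u-1.5)/4,135+(v-1.5)/4)
B=lambda u,v:(175+(u-1.5)/4,125+(v-1.5)/4)
P={}
for n,p,q in [('ribtop',(233,200),(372,180)),('chuckmid',(343,146),(215,276)),('nosetip',(384,115),(152,294)),('burn',(437,76),(62,318)),('motorend',(85,355),(570,190)),('spooltop',(508,185),(50,270)),('jartop',(466,277),(142,238))]:
    X,e=cross(a,A(*p),b,B(*q)); P[n]=X; print(n,X.round(4),'gap',round(e,4))
d=P['burn']-P['motorend']; print('yaw',np.arctan2(d[1],d[0]), np.linalg.norm(d))
# stand base bolts z~.01
for p in [(270,138),(375,253)]: print(onz(a,*A(*p),.012).round(4))
for p in [(200,335),(237,420),(492,346)]: print(onz(b,*B(*p),.012).round(4))
```

```text
ribtop [ 0.5966 -0.0765  0.1802] gap 0.0057
chuckmid [ 0.481  -0.047   0.1279] gap 0.0059
nosetip [ 0.4361 -0.034   0.1259] gap 0.0064
burn [ 0.3751 -0.0154  0.1227] gap 0.0041
motorend [ 0.7441 -0.1237  0.1283] gap 0.0194
spooltop [0.4103 0.0759 0.0737] gap 0.0023
jartop [0.4959 0.0826 0.0539] gap 0.0012
yaw 2.856156414737475 0.3845729937141621
[ 0.4334 -0.1443  0.012 ]
[ 0.4911 -0.003   0.012 ]
[ 4.961e-01 -1.000e-04  1.200e-02]
[ 0.4719 -0.0879  0.012 ]
[ 0.6763 -0.1436  0.012 ]
```

```bash
R='44.4 -65.9 5 0 0 -0.043 8.54'; python3 -m creep '44.4 -65.9 5 0 0 -0.043 8.54;44.4 -65.9 5 0 0 -0.043 8.54;44.4 -65.9 5 0 0 -0.043 8.54;44.4 -65.9 5 0 0 -0.043 8.54;44.4 -65.9 5 0 0 -0.043 8.54;44.4 -65.9 5 0 0 -0.043 8.54;44.4 -65.9 5 0 0 -0.043 8.54;44.4 -65.9 5 0 0 -0.043 8.54;44.4 -65.9 5 0 0 -0.043 8.54;44.4 -65.9 5 0 0 -0.043 8.54;44.4 -65.9 5 0 0 -0.043 8.54;44.4 -65.9 5 0 0 -0.043 8.54'
```

```text
t: 1.35
tcp_pos: [0.4713, 0.0858, 0.2691]
tool_rot: [0.426, 3.113, 0.0]
force: [1.7, 1.1, -0.9]
finger_gap: 0.0853
grip_force: 0.0
```

```bash
python3 -m creep '10.9 -16.1 1.2 0 0 0 8.54;10.9 -16.1 1.2 0 0 0 8.54;10.9 -16.1 1.2 0 0 0 8.54;10.9 -16.1 1.2 0 0 0 8.54;10.9 -16.1 1.2 0 0 0 8.54;10.9 -16.1 1.2 0 0 0 8.54'
python3 - <<'E'
from h import *
c=take('wrist','wr1')
print(np.round(c['world_from_camera'],3).tolist())
st=get_state();print(st['tcp_pos'],st['force'],st['moment'])
E
```

```text
t: 1.95
tcp_pos: [0.5796, -0.0741, 0.2802]
tool_rot: [-0.429, -3.111, -0.001]
force: [-0.4, -0.2, -0.3]
finger_gap: 0.0856
grip_force: 0.0
[[0.272, -0.91, -0.313, 0.499], [0.962, 0.257, 0.088, -0.053], [0.0, -0.325, 0.946, 0.423], [0.0, 0.0, 0.0, 1.0]]
[ 0.57894157 -0.0730359   0.28027171] [-0.48442746  0.60517312 -0.82858595] [-0.05472807  0.00372851  0.04625143]
```

View pics/wr1.png

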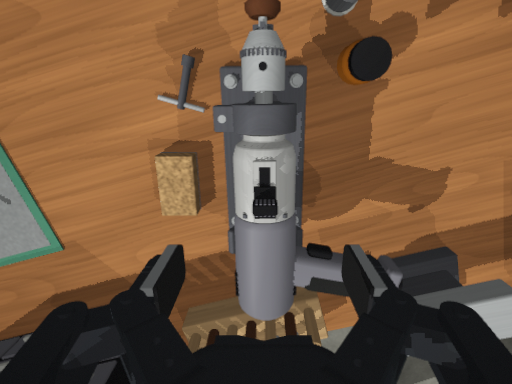

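The wrist view shows the rib at about (265,205), the chuck at about (263,65) and the drill axis almost vertical in the image. I'll crop around the rib and chuck.

Run:
```python
from h import *
c=load('wr1');im=cv2.imread('pics/wr1.png')
cv2.imwrite('pics/c3.png',cv2.resize(im[20:230,200:330],None,fx=2.85,fy=2.85,interpolation=cv2.INTER_CUBIC)) if 0 else cv2.imwrite('pics/c3.png',np.hstack([cv2.resize(im[150:230,225:305],(480,480),interpolation=cv2.INTER_CUBIC),cv2.resize(im[20:110,225:300],(400,480),interpolation=cv2.INTER_CUBIC)[:,:310]]))
g=cv2.cvtColor(im,cv2.COLOR_BGR2HSV)
for r in (50,60,70,80,240,260,280):
    row=g[r,225:315]; m=np.where((row[:,1]<60)&(row[:,2]>80))[0]+225
    if len(m): print(r,m[0],m[-1],onz(c,(m[0]+m[-1])/2,r,.125).round(4), np.linalg.norm(onz(c,m[0],r,.125)-onz(c,m[-1],r,.125)).round(4))
```

```text
50 242 279 [ 0.4596 -0.0447  0.125 ] 0.0359
60 241 284 [ 0.4686 -0.0452  0.125 ] 0.0421
70 225 284 [ 0.475  -0.0553  0.125 ] 0.0585
80 225 302 [ 0.4863 -0.0492  0.125 ] 0.0772
240 229 293 [ 0.6598 -0.1012  0.125 ] 0.078
260 236 314 [ 0.6917 -0.0921  0.125 ] 0.0975
280 238 310 [ 0.72  -0.101  0.125] 0.0925
```

View pics/c3.png

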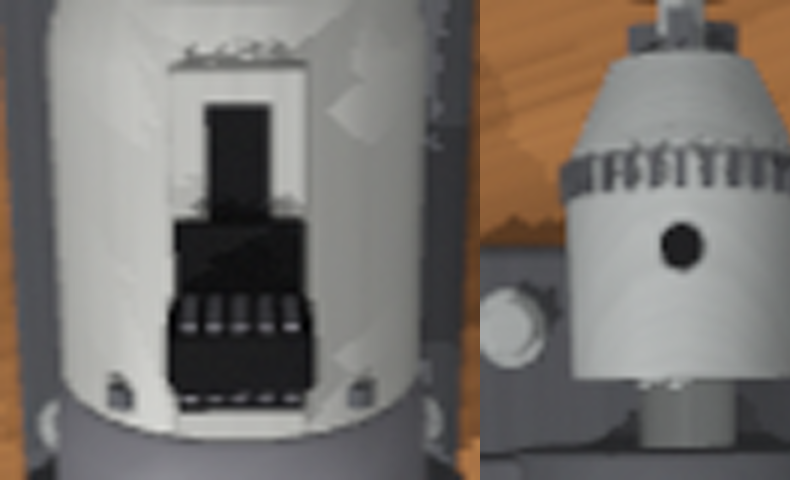

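Run:
```python
from h import *
c=load('wr1');b=load('si0');a=load('sc0')
print('rib',onz(c,265.2,208.3,.185).round(4), 'w',np.linalg.norm(onz(c,253,208.3,.185)-onz(c,277.2,208.3,.185)).round(4))
for u in (253,277.2):
  print([onz(c,u,v,.185).round(4) for v in (200.3,216.5)])
print('height check', cross(c,(265.2,208.3),a,(238,184.7)), cross(c,(265.2,208.3),b,(267.8,169.6)))
# axis line
P=[onz(c,263.3,65,.125),onz(c,(235.5+297)/2,225,.125),onz(c,262.2,36,.125)]
for p in P: print(p.round(4))
g=cv2.cvtColor(c['color'],cv2.COLOR_RGB2HSV)
for r in (225,235): print(r,[int(x) for x in g[r,228:304:1,2]])
R=P[0]; q=onz(c,265.2,208.3,.185); d=(R-q)[:2]; print('yaw chuck-rib',np.arctan2(d[1],d[0]))
# chuck silhouette back/front edges at top z~.1465
print('chuck back, front',onz(c,263.5,20+380/5.333,.1465),onz(c,263,20+150/5.333,.1465))
```

```text
rib [ 0.5964 -0.0786  0.185 ] w 0.0226
[array([ 0.5857, -0.0874,  0.185 ]), array([ 0.6014, -0.092 ,  0.185 ])]
[array([ 0.5917, -0.0658,  0.185 ]), array([ 0.6076, -0.07  ,  0.185 ])]
height check (array([ 0.59628909, -0.07608437,  0.18284524]), np.float64(0.005798957807477864)) (array([ 0.59846829, -0.07917786,  0.18048105]), np.float64(0.0003360798688778559))
[ 0.4731 -0.0456  0.125 ]
[ 0.6421 -0.0896  0.125 ]
[ 0.4486 -0.0398  0.125 ]
225 [145, 95, 94, 94, 95, 97, 102, 110, 114, 117, 118, 120, 120, 122, 123, 124, 124, 125, 126, 126, 127, 127, 128, 129, 130, 129, 129, 129, 128, 128, 127, 127, 125, 125, 125, 124, 124, 124, 123, 122, 122, 121, 121, 120, 118, 117, 115, 113, 112, 110, 109, 108, 107, 105, 103, 101, 99, 97, 95, 94, 94, 91, 88, 87, 84, 82, 78, 76, 77, 90, 88, 66, 71, 128, 167, 168]
235 [92, 94, 101, 99, 83, 65, 71, 100, 113, 116, 119, 121, 123, 125, 127, 128, 131, 133, 136, 139, 141, 144, 146, 149, 149, 148, 147, 147, 146, 145, 143, 143, 142, 141, 140, 138, 137, 135, 134, 133, 132, 130, 129, 128, 127, 125, 124, 123, 122, 121, 120, 118, 115, 113, 111, 108, 105, 103, 100, 98, 95, 91, 89, 85, 83, 81, 78, 69, 50, 51, 52, 53, 52, 50, 87, 135]
yaw chuck-rib 2.8802827569270426
chuck back, front [ 0.49662413 -0.05211035  0.1465    ] [ 0.46163776 -0.04272024  0.1465    ]
```

```bash
python3 -m creep '1.7 -0.45 -3 0 0 0 5;1.7 -0.45 -7 0 0 0 5;1.7 -0.45 -9 0 0 0 5;1.7 -0.45 -10.5 0 0 0 5;1.7 -0.45 -11.4 0 0 0 5;1.7 -0.45 -11.4 0 0 0 5;1.7 -0.45 -11.4 0 0 0 5'
python3 - <<'E'
from h import *
c=take('wrist','wr2');st=get_state();print(st['tcp_pos'],st['force'],st['moment'])
a=cv2.imread('pics/wr2.png'); cv2.imwrite('pics/c4.png',np.hstack([a[100:384,120:420]]))
E
```

```text
t: 2.7
tcp_pos: [0.5968, -0.0772, 0.1677]
tool_rot: [0.424, 3.112, -0.0]
force: [0.4, 0.2, -0.4]
finger_gap: 0.0501
grip_force: 0.0
[ 0.59720483 -0.07744822  0.16804833] [-0.02465539 -0.23145142  0.05924584] [ 0.01792056 -0.0114627   0.00148126]
```

View pics/c4.png

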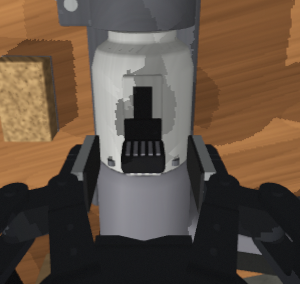

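```bash
python3 -m creep '0 0 0 0 0 0 2;0 0 0 0 0 0 2;0 0 0 0 0 0 2;0 0 0 0 0 0 2;0 0 0 0 0 0 2'; python3 -c "
from h import *
st=get_state();print(st['tcp_pos'],st['force'],st['moment'],st['finger_gap'],st['grip_force'])"
```

```text
t: 3.25
tcp_pos: [0.5974, -0.0776, 0.1681]
tool_rot: [0.426, 3.111, 0.0]
force: [-1.1, 2.1, 6.1]
finger_gap: 0.0223
grip_force: 58.7
[ 0.59739561 -0.07764569  0.16807558] [-1.1356204   2.05209858  6.1324599 ] [0.34962262 0.08045223 0.05646305] 0.022319667217566695 58.74185264110565
```

```bash
python3 -m creep '-0.19 0.05 0 0 0 0 2;-0.39 0.11 0 0 0 0 2;-0.58 0.16 0 0 0 0 2;-0.77 0.21 0 0 0 0 2;-0.96 0.26 0 0 0 0 2;-0.96 0.26 0 0 0 0 2'; python3 -m creep '-0.1 0.03 0 0 0 0 2;-0.17 0.045 0 0 0 0 2;-0.17 0.045 0 0 0 0 2;-0.17 0.045 0 0 0 0 2'; python3 -c "
from h import *
st=get_state();print(st['tcp_pos'],st['force'],st['moment'],st['finger_gap'],st['grip_force'])"
```

```text
t: 3.85
tcp_pos: [0.5873, -0.075, 0.168]
tool_rot: [0.426, 3.111, 0.0]
force: [-0.7, 2.0, 8.4]
finger_gap: 0.0223
grip_force: 59.2
t: 4.25
tcp_pos: [0.5858, -0.0745, 0.168]
tool_rot: [0.426, 3.111, 0.0]
force: [-0.9, 2.2, 8.6]
finger_gap: 0.0226
grip_force: 59.2
[ 0.5857671  -0.07452977  0.16804213] [-0.85708199  2.19106683  8.572589  ] [0.39083956 0.04069091 0.04637099] 0.022578022217141395 59.181609749794006
```

```bash
python3 -m creep '0 0 0 0 0 0 5;0 0 0 0 0 0 5;0 0 0 0 0 0 5;0 0 4 0 0 0 5;0 0 8 0 0 0 8.54;1 -0.3 11.4 0 0 0 8.54;1 -0.3 11.4 0 0 0 8.54;1 -0.3 11.4 0 0 0 8.54'
python3 - <<'E'
from h import *
c=take('wrist','wr3');st=get_state();print(st['tcp_pos'],st['force'],st['moment'])
c1=load('wr1')
# dark-rib rows: compare
for s in(c1,c):
    print(proj(s,(.5964,-.0778,.184)).round(1))
im=cv2.imread('pics/wr3.png');i1=cv2.imread('pics/wr1.png')
r=lambda i:cv2.resize(i[140:230,220:310],(400,400),interpolation=cv2.INTER_CUBIC)
cv2.imwrite('pics/c5.png',np.hstack([r(i1),r(im)]))
E
```

```text
t: 5.05
tcp_pos: [0.5956, -0.078, 0.2814]
tool_rot: [0.426, 3.111, -0.001]
force: [-1.4, 0.0, -0.1]
finger_gap: 0.0853
grip_force: 0.0
[ 0.59460149 -0.07763494  0.28001834] [ 0.86798014 -0.30800582  0.68368254] [-0.00733296 -0.00111733  0.03193704]
[266.  207.6]
[265.5 190.4]
```

View pics/c5.png

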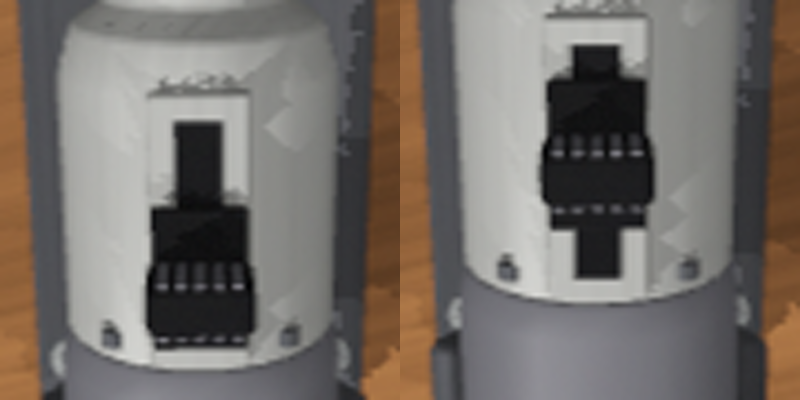

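Slide is resting on the catch: the rib has moved forward about 12 mm along the boss. Next, the chuck.

```bash
python3 -m creep '-5 1.3 0 0 0 0 8.54;-9 2.4 0 0 0 0 8.54;-11.95 3.15 -2 0 0 0 8.54;-11.95 3.15 -6 0 0 0 8.54;-11.95 3.15 -9 0 0 0 8.54;-11.95 3.15 -9 0 0 0 8.54;-11.95 3.15 -9 0 0 0 8.54'
python3 - <<'E'
from h import *
c=take('wrist','wr4');st=get_state();print(st['tcp_pos'],st['force'],st['moment'],st['q'])
p=st['tcp_pos'];u=np.array([-.9647,.2634,0])
from scipy.spatial.transform import Rotation as Ro
print(Ro.from_rotvec(st['tool_rot']).as_matrix().round(3))
E
```

```text
t: 5.8
tcp_pos: [0.4747, -0.046, 0.1901]
tool_rot: [-0.425, -3.109, -0.0]
force: [0.4, -1.5, -0.5]
finger_gap: 0.0855
grip_force: 0.0
[ 0.4760163  -0.0462766   0.19117603] [0.67033698 0.59614605 1.19946106] [-0.00574208 -0.00399475  0.01656931] [-2.41398811e-01  2.29341253e-01  1.81538657e+00 -1.13948358e-04
  1.09753675e+00 -1.54033871e+00]
[[-0.963  0.268 -0.001]
 [ 0.268  0.963  0.   ]
 [ 0.001 -0.    -1.   ]]
```

View pics/wr4.png

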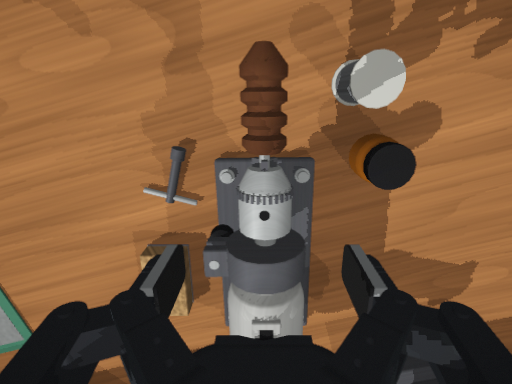

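The chuck is at (264,217), centred between the pads (185 and 343). The spool and jar stay clear to the right.

```bash
python3 - <<'E'
from h import *
c=load('wr4')
print(onz(c,264.7,238,.146),onz(c,264.7,200,.146), onz(c,264.7,218,.125))
E
python3 -m creep '0 0 -3 0 0 0 8.54;0 0 -6 0 0 0 8.54;0 0 -7.8 0 0 0 8.54;0 0 -8.7 0 0 0 8.54;0 0 -8.7 0 0 0 8.54;0 0 -8.7 0 0 0 8.54'; python3 -c "
from h import *
c=take('wrist','wr5');st=get_state();print(st['tcp_pos'],st['force'],st['moment'])"
```

```text
[ 0.49404869 -0.0520046   0.146     ] [ 0.46416119 -0.04369275  0.146     ] [ 0.48731569 -0.05001923  0.125     ]
t: 6.45
tcp_pos: [0.4771, -0.0465, 0.1051]
tool_rot: [0.425, 3.111, -0.001]
force: [-0.8, 0.1, 0.6]
finger_gap: 0.0853
grip_force: 0.0
[ 0.47716687 -0.04656275  0.10519628] [-0.43579226 -0.29891546 -0.1994623 ] [-0.01615483  0.02206063  0.01714871]
```

```bash
python3 -m creep '0 0 0 0 0 0 3.5;0 0 0 0 0 0 3.5;0 0 0 0 0 0 3.5;0 0 0 0 0 0 3.5;0 0 0 0 0 0 3.5;0 0 0 0 0 0 3.5'
cat > m.py <<'E'
from h import *
from scipy.spatial.transform import Rotation as Ro
st=get_state();u=np.array([-.9647,.2634,0])
p=np.array(st['tcp_pos']);f=np.array(st['force']);m=np.array(st['moment'])
ax=np.array([.478,-.0468,.125]); R=Ro.from_rotvec(st['tool_rot']).as_matrix()
z=-R[:,2]; lat=np.cross(u,[0,0,1])
print('t',st['t'],'p',p.round(4),'f',f.round(1),'m.u',round(m@u,3),'m+rxf',round((m+np.cross(p-ax,f))@u,3),'tilt',round(np.arcsin(z@np.cross([0,0,1],u)*-1),4),'gap',round(st['finger_gap'],4),'grip',round(st['grip_force'],1))
E
python3 m.py
```

```text
t: 7.1
tcp_pos: [0.4765, -0.0453, 0.1047]
tool_rot: [0.426, 3.111, 0.002]
force: [0.5, 5.7, 6.2]
finger_gap: 0.0416
grip_force: 59.9
t 7.1 p [ 0.4765 -0.0453  0.1047] f [0.5 5.7 6.2] m.u -0.776 m+rxf -0.897 tilt -0.0017 gap 0.0416 grip 59.9
```

```bash
python3 -m creep '0.03 0.12 0.1 0 0 0 3.5;0.03 0.12 0.1 0 0 0 3.5;0.03 0.12 0.1 0 0 0 3.5'; python3 m.py; python3 -m creep '-0.01 -0.04 0 -0.0193 0.0053 0 3.5;-0.02 -0.08 0 -0.0386 0.0105 0 3.5;-0.02 -0.08 0 -0.0386 0.0105 0 3.5'; python3 m.py
```

```text
t: 7.4
tcp_pos: [0.4765, -0.0453, 0.1048]
tool_rot: [0.425, 3.112, -0.001]
force: [2.5, -0.8, -6.4]
finger_gap: 0.0412
grip_force: 63.5
t 7.4 p [ 0.4765 -0.0453  0.1048] f [ 2.5 -0.8 -6.4] m.u 0.145 m+rxf 0.153 tilt 0.0004 gap 0.0412 grip 63.5
t: 7.7
tcp_pos: [0.4762, -0.046, 0.1048]
tool_rot: [-0.424, -3.107, 0.064]
force: [2.8, -3.9, -7.5]
finger_gap: 0.0415
grip_force: 63.4
t 7.7 p [ 0.4762 -0.046   0.1048] f [ 2.8 -3.9 -7.5] m.u 0.329 m+rxf 0.392 tilt 0.041 gap 0.0415 grip 63.4
```

```bash
cat > m.py <<'E'
import sys
from h import *
from scipy.spatial.transform import Rotation as Ro
st=get_state();u=np.array([-.9647,.2634,0])
p=np.array(st['tcp_pos']);f=np.array(st['force']);m=np.array(st['moment'])
R=Ro.from_rotvec(st['tool_rot']).as_matrix(); zt=R[:,2]; lat=np.array([.2634,.9647,0])
out=[]
for h in (.12,.14,.16):  # moment reference this far behind the axis along the tool
    out.append(round((m-np.cross(h*zt,f))@u,3))
print('t',round(st['t'],2),'p',p.round(4),'flat',round(f@lat,1),'fax',round(f@u,1),'fz',round(f[2],1),'m.u',round(m@u,3),'Max',out,'tilt',round(float(np.arcsin(-zt@np.cross(u,[0,0,1.])*-1)),4))
sys.exit(abs(out[1])>.3)
E
python3 -m creep '-0.01 -0.04 -0.05 -0.0193 0.0053 0 3.5;-0.02 -0.08 -0.05 -0.0386 0.0105 0 3.5;-0.02 -0.08 -0.05 -0.0386 0.0105 0 3.5' >/dev/null; python3 m.py &&  python3 -m creep '-0.01 -0.04 0 -0.0193 0.0053 0 3.5;-0.02 -0.08 0.01 -0.0386 0.0105 0 3.5;-0.02 -0.08 0.01 -0.0386 0.0105 0 3.5' >/dev/null; python3 m.py
```

```text
t 8.0 p [ 0.476  -0.0468  0.1048] flat -3.7 fax -0.8 fz -0.6 m.u 0.421 Max [np.float64(-0.012), np.float64(-0.085), np.float64(-0.157)] tilt -0.0806
t 8.0 p [ 0.476  -0.0468  0.1048] flat -3.7 fax -0.8 fz -0.6 m.u 0.421 Max [np.float64(-0.012), np.float64(-0.085), np.float64(-0.157)] tilt -0.0806False
False
```

```bash
sed -i 's/sys.exit(abs(out\[1\])>.3)/sys.exit(int(abs(out[1])>.25))/; s/out.append(round(/out.append(round(1.0*/; s/@u,3))$/@u,3).item())/; s/@np.cross(u,\[0,0,1.\])\*-1/@np.cross(u,[0,0,1.])/' m.py
python3 -m creep '-0.02 -0.07 0 -0.0193 0.0053 0 3.5;-0.03 -0.14 0.01 -0.0386 0.0105 0 3.5;-0.03 -0.14 0.01 -0.0386 0.0105 0 3.5' >/dev/null; python3 m.py && python3 -m creep '-0.01 -0.04 0 -0.0193 0.0053 0 3.5;-0.02 -0.08 0.01 -0.0386 0.0105 0 3.5;-0.02 -0.08 0.01 -0.0386 0.0105 0 3.5' >/dev/null; python3 m.py
```

```text
t 8.3 p [ 0.4758 -0.0476  0.1049] flat 2.1 fax 0.6 fz 4.0 m.u -0.289 Max [-0.1, -0.068, -0.037] tilt 0.1206
t 8.6 p [ 0.4756 -0.0484  0.105 ] flat 2.5 fax -0.4 fz 5.8 m.u -0.408 Max [-0.224, -0.194, -0.163] tilt 0.161
```

```bash
python3 -m creep '-0.005 -0.01 0.05 -0.0193 0.0053 0 3.5;-0.005 -0.01 0.05 -0.0193 0.0053 0 3.5;-0.005 -0.01 0.05 -0.0193 0.0053 0 3.5' >/dev/null; python3 m.py; python3 -m creep '-0.01 -0.04 0.01 -0.0193 0.0053 0 3.5;-0.01 -0.04 0.01 -0.0193 0.0053 0 3.5;-0.01 -0.04 0.01 -0.0193 0.0053 0 3.5' >/dev/null; python3 m.py
```

```text
t 8.9 p [ 0.4755 -0.0488  0.1051] flat 3.1 fax -2.2 fz -0.3 m.u -0.495 Max [-0.126, -0.064, -0.002] tilt 0.1803
t 9.2 p [ 0.4754 -0.0492  0.1052] flat 3.3 fax -2.6 fz -0.6 m.u -0.768 Max [-0.365, -0.298, -0.231] tilt 0.2
```

```bash
python3 m.py; python3 -m creep '0.01 0.04 -0.01 0.0193 -0.0053 0 3.5;0.01 0.04 -0.01 0.0193 -0.0053 0 3.5;0.01 0.04 -0.01 0.0193 -0.0053 0 3.5' >/dev/null; python3 m.py;python3 -m creep '0.01 0.04 -0.01 0.0193 -0.0053 0 3.5;0.01 0.04 -0.01 0.0193 -0.0053 0 3.5;0.01 0.04 -0.01 0.0193 -0.0053 0 3.5' >/dev/null; python3 m.py;  python3 -m creep '0.01 0.04 -0.01 0.0193 -0.0053 0 3.5;0.01 0.04 -0.01 0.0193 -0.0053 0 3.5;0.01 0.04 -0.01 0.0193 -0.0053 0 3.5' >/dev/null; python3 m.py
```

```text
t 9.2 p [ 0.4754 -0.0492  0.1052] flat 3.3 fax -2.6 fz -0.6 m.u -0.768 Max [-0.365, -0.298, -0.231] tilt 0.2
t 9.5 p [ 0.4755 -0.0488  0.1051] flat 5.6 fax -3.6 fz -3.4 m.u -0.946 Max [-0.214, -0.091, 0.031] tilt 0.1786
t 9.8 p [ 0.4756 -0.0484  0.105 ] flat 5.0 fax -1.9 fz -2.6 m.u -0.998 Max [-0.357, -0.25, -0.143] tilt 0.1584
t 10.1 p [ 0.4757 -0.048   0.1049] flat 4.3 fax -3.0 fz -1.7 m.u -0.922 Max [-0.378, -0.287, -0.196] tilt 0.1382
```

```bash
cat > m.py <<'E'
import sys
from h import *
from scipy.spatial.transform import Rotation as Ro
u=np.array([-.9647,.2634,0]);lat=np.array([.2634,.9647,0]);F=[];M=[]
for i in range(5):
    if i: snapshot('wrist')
    st=get_state();F.append(st['force']);M.append(st['moment'])
f=np.mean(F,0);m=np.mean(M,0);zt=Ro.from_rotvec(st['tool_rot']).as_matrix()[:,2]
ax=[((a-np.cross(.135*zt,b))@u) for a,b in zip(M,F)]
print('t',round(st['t'],2),'flat',round(f@lat,1),'fax',round(f@u,1),'fz',round(f[2],1),'m.u',round(m@u,3),'sdm',round(np.std(np.array(M)@u),3),'Max',round(np.mean(ax),3),'sd',round(np.std(ax),3),'tilt',round(float(np.arcsin(-zt@np.cross(u,[0,0,1.]))),4))
sys.exit(int(abs(np.mean(ax))>.3))
E
python3 m.py; python3 -m creep '0.01 0.05 0 0 0 0 3.5;0.01 0.05 0 0 0 0 3.5' >/dev/null; python3 m.py; python3 -m creep '-0.01 -0.04 0.01 -0.0193 0.0053 0 3.5;-0.01 -0.04 0.01 -0.0193 0.0053 0 3.5' >/dev/null; python3 m.py
```

```text
t 10.3 flat 5.0 fax -3.4 fz -2.5 m.u -0.934 sdm 0.013 Max -0.221 sd 0.053 tilt 0.1384
t 10.7 flat 1.2 fax -4.5 fz -3.7 m.u -0.375 sdm 0.071 Max -0.146 sd 0.071 tilt 0.1402
t 11.1 flat -1.0 fax -5.0 fz -4.8 m.u -0.07 sdm 0.069 Max -0.105 sd 0.078 tilt 0.1608
```

```bash
python3 -m creep '-0.01 -0.04 -0.03 -0.0193 0.0053 0 3.5;-0.02 -0.08 -0.03 -0.0386 0.0105 0 3.5;-0.02 -0.08 -0.03 -0.0386 0.0105 0 3.5' >/dev/null; python3 m.py && python3 -m creep '-0.01 -0.04 0.01 -0.0193 0.0053 0 3.5;-0.02 -0.08 0.02 -0.0386 0.0105 0 3.5;-0.02 -0.08 0.02 -0.0386 0.0105 0 3.5' >/dev/null && python3 m.py && python3 -m creep '-0.01 -0.04 0.01 -0.0193 0.0053 0 3.5;-0.02 -0.08 0.02 -0.0386 0.0105 0 3.5;-0.02 -0.08 0.02 -0.0386 0.0105 0 3.5' >/dev/null && python3 m.py
```

```text
t 11.6 flat -2.3 fax -3.8 fz 4.4 m.u 0.404 sdm 0.025 Max -0.023 sd 0.077 tilt 0.2007
t 12.1 flat -2.1 fax -3.4 fz 6.7 m.u 0.501 sdm 0.043 Max 0.016 sd 0.039 tilt 0.2417
t 12.6 flat -1.8 fax -3.2 fz 6.4 m.u 0.449 sdm 0.059 Max -0.026 sd 0.024 tilt 0.2817
```

```bash
python3 -m creep '-0.01 -0.05 0.05 -0.0193 0.0053 0 3.5;-0.02 -0.09 0.06 -0.0386 0.0105 0 3.5;-0.02 -0.09 0.06 -0.0386 0.0105 0 3.5' >/dev/null; python3 m.py && python3 -m creep '-0.01 -0.04 0.01 -0.0193 0.0053 0 3.5;-0.02 -0.08 0.03 -0.0386 0.0105 0 3.5;-0.02 -0.08 0.03 -0.0386 0.0105 0 3.5' >/dev/null && python3 m.py && python3 -m creep '-0.01 -0.04 0.01 -0.0193 0.0053 0 3.5;-0.02 -0.07 0.03 -0.0386 0.0105 0 3.5;-0.02 -0.07 0.03 -0.0386 0.0105 0 3.5' >/dev/null && python3 m.py
```

```text
t 13.1 flat -2.2 fax -4.6 fz 3.1 m.u 0.312 sdm 0.056 Max -0.109 sd 0.058 tilt 0.3214
t 13.6 flat -1.9 fax -5.2 fz 2.9 m.u 0.249 sdm 0.061 Max -0.128 sd 0.048 tilt 0.3617
t 14.1 flat -1.7 fax -5.5 fz 2.1 m.u 0.232 sdm 0.051 Max -0.097 sd 0.037 tilt 0.4022
```

```bash
python3 -m creep '-0.01 -0.04 0.01 -0.0193 0.0053 0 3.5;-0.02 -0.07 0.03 -0.0386 0.0105 0 3.5;-0.02 -0.07 0.03 -0.0386 0.0105 0 3.5' >/dev/null; python3 m.py && python3 -m creep '-0.01 -0.04 0.01 -0.0193 0.0053 0 3.5;-0.02 -0.07 0.03 -0.0386 0.0105 0 3.5;-0.02 -0.07 0.03 -0.0386 0.0105 0 3.5' >/dev/null && python3 m.py && python3 -m creep '-0.01 -0.04 0.01 -0.0193 0.0053 0 3.5;-0.02 -0.07 0.04 -0.0386 0.0105 0 3.5;-0.02 -0.07 0.04 -0.0386 0.0105 0 3.5' >/dev/null && python3 m.py
```

```text
t 14.6 flat -1.9 fax -5.4 fz 2.2 m.u 0.2 sdm 0.077 Max -0.163 sd 0.06 tilt 0.4423
t 15.1 flat -1.8 fax -5.2 fz 2.9 m.u 0.211 sdm 0.041 Max -0.187 sd 0.055 tilt 0.4825
t 15.6 flat -1.6 fax -5.8 fz 2.4 m.u 0.154 sdm 0.049 Max -0.193 sd 0.045 tilt 0.5226
```

```bash
python3 -c "
from h import *
print(get_state()['q'].round(2) if hasattr(get_state()['q'],'round') else get_state()['q'])"; python3 -m creep '-0.01 -0.03 0.02 -0.0193 0.0053 0 3.5;-0.02 -0.06 0.04 -0.0386 0.0105 0 3.5;-0.02 -0.06 0.04 -0.0386 0.0105 0 3.5' >/dev/null; python3 m.py && python3 -m creep '-0.01 -0.03 0.02 -0.0193 0.0053 0 3.5;-0.02 -0.06 0.04 -0.0386 0.0105 0 3.5;-0.02 -0.06 0.04 -0.0386 0.0105 0 3.5' >/dev/null && python3 m.py && python3 -m creep '-0.01 -0.03 0.02 -0.0193 0.0053 0 3.5;-0.02 -0.06 0.05 -0.0386 0.0105 0 3.5;-0.02 -0.06 0.05 -0.0386 0.0105 0 3.5' >/dev/null && python3 m.py
```

```text
[ 0.11  0.49  1.82 -0.55  1.1  -0.87]
t 16.1 flat -1.6 fax -5.7 fz 2.3 m.u 0.168 sdm 0.037 Max -0.184 sd 0.061 tilt 0.5628
t 16.6 flat -1.4 fax -5.5 fz 2.5 m.u 0.17 sdm 0.051 Max -0.181 sd 0.039 tilt 0.603
t 17.1 flat -1.7 fax -6.1 fz 2.2 m.u 0.135 sdm 0.044 Max -0.221 sd 0.048 tilt 0.6431
```

```bash
python3 -m creep '-0.01 -0.03 0.02 -0.0193 0.0053 0 3.5;-0.02 -0.06 0.05 -0.0386 0.0105 0 3.5;-0.02 -0.06 0.05 -0.0386 0.0105 0 3.5' >/dev/null; python3 m.py && python3 -m creep '-0.01 -0.03 0.02 -0.0193 0.0053 0 3.5;-0.02 -0.06 0.05 -0.0386 0.0105 0 3.5;-0.02 -0.06 0.05 -0.0386 0.0105 0 3.5' >/dev/null && python3 m.py && python3 -m creep '-0.01 -0.03 0.03 -0.0193 0.0053 0 3.5;-0.02 -0.06 0.05 -0.0386 0.0105 0 3.5;-0.02 -0.06 0.05 -0.0386 0.0105 0 3.5' >/dev/null && python3 m.py; python3 -c "
from h import *
print(get_state()['q'])"
```

```text
t 17.6 flat -2.3 fax -6.0 fz 1.5 m.u 0.106 sdm 0.041 Max -0.255 sd 0.064 tilt 0.6832
t 18.1 flat -2.1 fax -6.1 fz 1.8 m.u 0.01 sdm 0.029 Max -0.364 sd 0.013 tilt 0.7232
[ 0.20117581  0.5840852   1.77703648 -0.67545478  1.24086164 -0.72005891]
```

```bash
python3 -m creep '-0.01 -0.03 0.025 -0.0193 0.0053 0 3.5;-0.01 -0.03 0.025 -0.0193 0.0053 0 3.5' >/dev/null; python3 m.py
```

```text
t 18.5 flat -2.2 fax -6.3 fz 1.6 m.u -0.107 sdm 0.028 Max -0.469 sd 0.105 tilt 0.7431
```

The moment is rising by about 6 N m/rad, so the chuck has probably gone solid. I'll back off and feel for the other side of the play.

```bash
python3 -m creep '0.01 0.03 -0.025 0.0193 -0.0053 0 3.5;0.02 0.06 -0.05 0.0386 -0.0105 0 3.5;0.02 0.06 -0.05 0.0386 -0.0105 0 3.5' >/dev/null; python3 m.py; python3 -m creep '0.01 0.03 -0.025 0.0193 -0.0053 0 3.5;0.02 0.06 -0.05 0.0386 -0.0105 0 3.5;0.02 0.06 -0.05 0.0386 -0.0105 0 3.5' >/dev/null; python3 m.py && python3 -m creep '0.01 0.03 -0.02 0.0193 -0.0053 0 3.5;0.01 0.03 -0.02 0.0193 -0.0053 0 3.5' >/dev/null && python3 m.py && python3 -m creep '0.01 0.03 -0.02 0.0193 -0.0053 0 3.5;0.01 0.03 -0.02 0.0193 -0.0053 0 3.5' >/dev/null && python3 m.py
```

```text
t 19.0 flat -1.4 fax -6.4 fz 0.9 m.u -0.131 sdm 0.066 Max -0.358 sd 0.095 tilt 0.7029
t 19.5 flat -1.4 fax -5.9 fz 0.9 m.u -0.049 sdm 0.058 Max -0.278 sd 0.055 tilt 0.6628
t 19.9 flat -1.6 fax -6.1 fz 1.2 m.u -0.057 sdm 0.046 Max -0.331 sd 0.08 tilt 0.6428
```

```bash
sed -i 's/>.3))/>.45))/' m.py; python3 -m creep '0.01 0.03 -0.02 0.0193 -0.0053 0 3.5;0.01 0.03 -0.02 0.0193 -0.0053 0 3.5' >/dev/null; python3 m.py && python3 -m creep '0.01 0.03 -0.02 0.0193 -0.0053 0 3.5;0.01 0.03 -0.02 0.0193 -0.0053 0 3.5' >/dev/null && python3 m.py&& python3 -m creep '0.01 0.03 -0.02 0.0193 -0.0053 0 3.5;0.01 0.03 -0.02 0.0193 -0.0053 0 3.5' >/dev/null && python3 m.py
```

```text
t 20.3 flat -1.8 fax -5.9 fz 0.8 m.u -0.072 sdm 0.041 Max -0.327 sd 0.043 tilt 0.6226
t 20.7 flat -1.7 fax -5.8 fz 0.5 m.u -0.062 sdm 0.056 Max -0.292 sd 0.079 tilt 0.6026
t 21.1 flat -1.5 fax -6.3 fz 0.7 m.u -0.027 sdm 0.042 Max -0.247 sd 0.057 tilt 0.5825
```

Run:
```python
from h import *
n=take('wrist','wr6'); p=load('wr5')
for nm,s in(('wr5',p),('wr6',n)):
    g=s['color'].max(2); 
    m=(g<70).astype(np.uint8); m[:, :215]=0; m[:,320:]=0; m[:60]=0; m[330:]=0
    k,l,st,ce=cv2.connectedComponentsWithStats(m)
    print(nm,[(st[i].tolist(),ce[i].round(1).tolist()) for i in range(1,k) if 15<st[i][4]<900])
np.set_printoptions(linewidth=250)
print(p['color'].max(2)[150:300:4,225:305:3]);print(n['color'].max(2)[150:300:4,225:305:3])
```

```text
wr5 [([227, 60, 77, 39, 547], [273.5, 79.0]), ([226, 117, 20, 9, 80], [234.6, 121.0]), ([216, 187, 13, 13, 62], [223.6, 191.5]), ([302, 186, 17, 10, 61], [307.8, 188.7]), ([259, 196, 11, 19, 146], [265.3, 204.3]), ([299, 229, 13, 36, 173], [305.4, 248.8]), ([220, 233, 6, 26, 73], [221.6, 244.8]), ([233, 255, 5, 13, 53], [235.2, 261.4]), ([291, 255, 6, 14, 68], [293.2, 261.3]), ([226, 257, 5, 7, 27], [228.0, 259.8]), ([241, 258, 6, 13, 54], [243.5, 263.8]), ([283, 258, 5, 14, 65], [285.0, 264.4]), ([252, 260, 5, 13, 55], [253.6, 266.2]), ([263, 267, 3, 7, 19], [264.1, 270.3]), ([273, 266, 4, 8, 28], [274.6, 269.5]), ([256, 283, 17, 15, 198], [264.3, 289.8])]
wr6 [([291, 186, 11, 14, 49], [297.3, 191.9]), ([235, 188, 7, 19, 69], [238.2, 197.1]), ([244, 191, 10, 4, 21], [249.0, 192.6]), ([258, 197, 10, 6, 51], [262.6, 199.9]), ([243, 201, 11, 8, 52], [249.3, 204.5]), ([258, 209, 10, 8, 47], [263.0, 213.7]), ([231, 257, 6, 14, 67], [233.7, 263.1]), ([290, 257, 5, 14, 66], [292.0, 263.3]), ([240, 260, 5, 14, 65], [242.1, 266.4]), ([281, 260, 5, 14, 59], [283.2, 266.2]), ([250, 262, 5, 14, 66], [252.0, 268.1]), ([261, 263, 4, 13, 52], [262.5, 269.0]), ([271, 262, 5, 14, 65], [273.0, 268.0]), ([255, 285, 17, 15, 204], [263.0, 291.8])]
[[183 183 181 ... 179 179 180]
 [171 177 174 ... 186 186 185]
 [156 137  54 ...  55  92 180]
 ...
 [102 176 186 ... 145 135 125]
 [ 81 179 184 ... 142 134 127]
 [ 59 175 180 ... 137 131 124]]
[[153 153 154 ... 161 159 165]
 [154 156 155 ... 159 159 158]
 [161 147  58 ... 128 151 149]
 ...
 [111 117 127 ... 123 113  96]
 [159 120 125 ... 124 116 100]
 [183 184 123 ... 121 113  98]]
```

```bash
python3 -m creep '-0.02 -0.07 0.05 -0.0386 0.0105 0 3.5;-0.03 -0.13 0.1 -0.0772 0.0211 0 3.5;-0.05 -0.19 0.15 -0.1158 0.0316 0 3.5;-0.06 -0.22 0.18 -0.135 0.0369 0 3.5;-0.06 -0.22 0.18 -0.135 0.0369 0 3.5' >/dev/null; python3 m.py;  python3 -m creep '-0.01 -0.03 0.025 -0.0193 0.0053 0 3.5;-0.01 -0.03 0.025 -0.0193 0.0053 0 3.5' >/dev/null; python3 m.py && python3 -m creep '-0.01 -0.03 0.03 -0.0193 0.0053 0 3.5;-0.01 -0.03 0.03 -0.0193 0.0053 0 3.5' >/dev/null && python3 m.py
```

```text
t 21.85 flat -2.6 fax -6.1 fz 0.4 m.u -0.126 sdm 0.074 Max -0.423 sd 0.054 tilt 0.7229
t 22.25 flat -2.4 fax -6.7 fz 0.4 m.u -0.253 sdm 0.053 Max -0.534 sd 0.091 tilt 0.7427
```

```bash
python3 -m creep '0.02 0.06 -0.05 0.0386 -0.0105 0 3.5;0.03 0.12 -0.1 0.0772 -0.0211 0 3.5;0.05 0.19 -0.15 0.1158 -0.0316 0 3.5;0.06 0.22 -0.18 0.135 -0.0369 0 3.5;0.07 0.25 -0.2 0.154 -0.0421 0 3.5;0.07 0.25 -0.2 0.154 -0.0421 0 3.5' >/dev/null; python3 m.py;  python3 -m creep '0.01 0.03 -0.02 0.0193 -0.0053 0 3.5;0.01 0.03 -0.02 0.0193 -0.0053 0 3.5' >/dev/null; python3 m.py && python3 -m creep '0.01 0.03 -0.02 0.0193 -0.0053 0 3.5;0.01 0.03 -0.02 0.0193 -0.0053 0 3.5' >/dev/null && python3 m.py && python3 -m creep '0.01 0.03 -0.02 0.0193 -0.0053 0 3.5;0.01 0.03 -0.02 0.0193 -0.0053 0 3.5' >/dev/null && python3 m.py
```

```text
t 23.05 flat -1.5 fax -6.0 fz -0.2 m.u -0.053 sdm 0.049 Max -0.21 sd 0.087 tilt 0.5827
t 23.45 flat -1.4 fax -6.0 fz 0.4 m.u 0.03 sdm 0.04 Max -0.154 sd 0.077 tilt 0.5627
t 23.85 flat -1.2 fax -6.1 fz 0.1 m.u 0.06 sdm 0.039 Max -0.085 sd 0.052 tilt 0.5426
t 24.25 flat -0.9 fax -5.9 fz 0.2 m.u 0.129 sdm 0.041 Max 0.013 sd 0.104 tilt 0.5226
```

```bash
python3 -m creep '0.01 0.03 -0.02 0.0193 -0.0053 0 3.5;0.01 0.03 -0.02 0.0193 -0.0053 0 3.5' >/dev/null; python3 m.py
```

```text
t 24.65 flat -0.4 fax -6.0 fz 0.7 m.u 0.195 sdm 0.036 Max 0.099 sd 0.041 tilt 0.5025
```

Solid both ways, near tilt 0.58 and 0.70, where it had turned freely on the first pass: the teeth are meshed. I'll centre the chuck, release and back out along the tool axis.

```bash
python3 -m creep '-0.02 -0.07 0.04 -0.0386 0.0105 0 3.5;-0.04 -0.13 0.09 -0.0772 0.0211 0 3.5;-0.06 -0.22 0.145 -0.125 0.0342 0 3.5;-0.06 -0.22 0.145 -0.125 0.0342 0 3.5' >/dev/null; python3 m.py; python3 -m creep '0 0 0 0 0 0 8.54;0 0 0 0 0 0 8.54;0 0 0 0 0 0 8.54;0 0 0 0 0 0 8.54;0.3 1.14 1.6 0 0 0 8.54;0.8 2.86 4 0 0 0 8.54;1.25 4.6 6.4 0 0 0 8.54;1.7 6.3 8.9 0 0 0 8.54;1.7 6.3 8.9 0 0 0 8.54'; python3 m.py
```

```text
t 25.25 flat -1.4 fax -5.9 fz 1.2 m.u 0.049 sdm 0.145 Max -0.204 sd 0.076 tilt 0.6326
t: 26.15
tcp_pos: [0.4925, 0.0081, 0.2004]
tool_rot: [-0.396, -2.893, 0.94]
force: [0.1, 0.3, -0.7]
finger_gap: 0.0852
grip_force: 0.0
t 26.35 flat 0.0 fax -0.0 fz -0.4 m.u -0.284 sdm 0.036 Max -0.25 sd 0.077 tilt 0.6311
```

```bash
python3 -m creep '0 0 5 0 0 0 8.54;2 -2 8 0.13 -0.035 0 8.54;4 -4 8 0.27 -0.07 0 8.54;6 -6 8 0.4 -0.11 0 5;9.3 -8.3 8 0.54 -0.147 0 5;9.3 -8.3 8 0.61 -0.166 0 5;9.3 -8.3 8 0.61 -0.166 0 5;9.3 -8.3 8 0.61 -0.166 0 5'
python3 - <<'E'
from h import *
take('wrist','wr7'); from scipy.spatial.transform import Rotation as Ro
st=get_state();print(st['tcp_pos'],Ro.from_rotvec(st['tool_rot']).as_matrix().round(3).tolist())
E
```

```text
t: 27.15
tcp_pos: [0.5814, -0.0774, 0.2763]
tool_rot: [-0.429, -3.109, -0.002]
force: [-0.1, 0.8, 0.3]
finger_gap: 0.05
grip_force: 0.0
[ 0.58167632 -0.07635536  0.27649893] [[-0.963, 0.269, -0.003], [0.269, 0.963, 0.001], [0.003, 0.001, -1.0]]
```

Run:
```python
from h import *
for n in('wr3','wr7'):
    c=load(n);g=c['color'].max(2)
    e=proj(c,(.5848,-.0746,.184)); print(n,e.round(1))
    u0,v0=np.round(e).astype(int)
    m=(g[v0-30:v0+30,u0-20:u0+20]<60); w=m.sum(1); print(w.tolist())
    rr=np.where(w>=22)[0]; cc=np.where(m[rr].sum(0)>len(rr)*.5)[0]
    print(rr.min()+v0-30,rr.max()+v0-30, cc.min()+u0-20,cc.max()+u0-20)
```

```text
wr3 [265.4 177.9]
[0, 0, 1, 10, 10, 10, 10, 10, 10, 13, 21, 22, 22, 22, 22, 21, 21, 21, 21, 21, 21, 21, 22, 22, 21, 23, 10, 24, 25, 25, 25, 25, 25, 25, 25, 25, 25, 23, 14, 9, 21, 21, 21, 10, 9, 9, 9, 9, 9, 9, 9, 9, 9, 9, 0, 0, 0, 0, 0, 0]
159 185 252 276
wr7 [269.  194.5]
[0, 8, 10, 10, 10, 11, 11, 11, 17, 22, 22, 22, 22, 22, 22, 22, 22, 22, 22, 22, 22, 22, 21, 21, 21, 17, 9, 25, 26, 26, 26, 25, 25, 25, 25, 24, 24, 22, 5, 18, 21, 15, 10, 10, 10, 10, 10, 10, 11, 10, 10, 10, 0, 0, 0, 0, 0, 0, 0, 0]
174 202 257 278
```

```bash
python3 -m creep '0.4 0.13 -3 0 0 0 5;0.4 0.13 -7 0 0 0 5;0.4 0.13 -9 0 0 0 5;0.4 0.13 -10.3 0 0 0 5;0.4 0.13 -10.8 0 0 0 5;0.4 0.13 -10.8 0 0 0 5;0.4 0.13 -10.8 0 0 0 5'; python3 -m creep '0 0 0 0 0 0 2;0 0 0 0 0 0 2;0 0 0 0 0 0 2;0 0 0 0 0 0 2;0 0 0 0 0 0 2'
```

```text
t: 27.9
tcp_pos: [0.588, -0.0753, 0.1709]
tool_rot: [0.424, 3.11, 0.003]
force: [0.2, 0.2, 0.7]
finger_gap: 0.0499
grip_force: 0.0
t: 28.4
tcp_pos: [0.5881, -0.0752, 0.1712]
tool_rot: [0.426, 3.11, 0.005]
force: [-0.1, 2.7, 6.1]
finger_gap: 0.0224
grip_force: 58.7
```

Pinched. Now I'll ease it forward in small steps, watching the force.

```bash
python3 -m creep '-0.1 0.03 0 0 0 0 2;-0.19 0.05 0 0 0 0 2;-0.19 0.05 0 0 0 0 2'; python3 -m creep '-0.1 0.03 0 0 0 0 2;-0.19 0.05 0 0 0 0 2;-0.19 0.05 0 0 0 0 2'
```

```text
t: 28.7
tcp_pos: [0.5878, -0.0752, 0.1713]
tool_rot: [0.425, 3.106, 0.004]
force: [4.4, 3.4, 4.1]
finger_gap: 0.0222
grip_force: 58.7
t: 29.0
tcp_pos: [0.5861, -0.0747, 0.1713]
tool_rot: [0.425, 3.106, 0.004]
force: [5.1, 2.8, 4.4]
finger_gap: 0.0224
grip_force: 58.7
```

```bash
python3 -m creep '-0.05 0.01 0 0 0 0 2;-0.1 0.03 0 0 0 0 2;-0.1 0.03 0 0 0 0 2'; python3 -m creep '-0.05 0.01 0 0 0 0 2;-0.1 0.03 0 0 0 0 2;-0.1 0.03 0 0 0 0 2'
```

```text
t: 29.3
tcp_pos: [0.5851, -0.0744, 0.1712]
tool_rot: [0.425, 3.106, 0.004]
force: [4.4, 2.6, 3.5]
finger_gap: 0.0224
grip_force: 58.6
t: 29.6
tcp_pos: [0.584, -0.0741, 0.1712]
tool_rot: [0.425, 3.106, 0.004]
force: [4.8, 2.2, 4.3]
finger_gap: 0.022
grip_force: 58.6
```

```bash
python3 -m creep '-0.1 0.03 0 0 0 0 2;-0.15 0.04 0 0 0 0 2;-0.15 0.04 0 0 0 0 2'; python3 -m creep '-0.05 0.01 0 0 0 0 2;-0.1 0.03 0 0 0 0 2;-0.1 0.03 0 0 0 0 2'
```

```text
t: 29.9
tcp_pos: [0.5824, -0.0737, 0.1712]
tool_rot: [0.425, 3.107, 0.004]
force: [4.2, 3.1, 4.0]
finger_gap: 0.0224
grip_force: 58.7
t: 30.2
tcp_pos: [0.5823, -0.0737, 0.1713]
tool_rot: [0.425, 3.105, 0.004]
force: [6.9, 2.1, 3.1]
finger_gap: 0.0221
grip_force: 58.7
```

The slide stopped after exactly 6 mm with the force rising, so it is home. Release and retreat.

```bash
python3 -m creep '0 0 0 0 0 0 5;0 0 0 0 0 0 5;0 0 0 0 0 0 5;0 0 4 0 0 0 5;0 0 8 0 0 0 8.54;0.6 -0.3 11 0 0 0 8.54;0.6 -0.3 11 0 0 0 8.54;0.6 -0.3 11 0 0 0 8.54'
python3 - <<'E'
from h import *
take('wrist','wr8'); a=cv2.imread('pics/wr8.png'); b=take('side','si8')
r=lambda i:cv2.resize(i,(400,400),interpolation=cv2.INTER_CUBIC)
cv2.imwrite('pics/c6.png',np.hstack([r(a[110:230,205:325]),r(cv2.imread('pics/si8.png')[125:265,175:315])]))
E
```

```text
t: 31.0
tcp_pos: [0.5847, -0.0764, 0.28]
tool_rot: [0.426, 3.112, 0.003]
force: [-0.2, 0.3, -0.5]
finger_gap: 0.0855
grip_force: 0.0
```

View pics/c6.png

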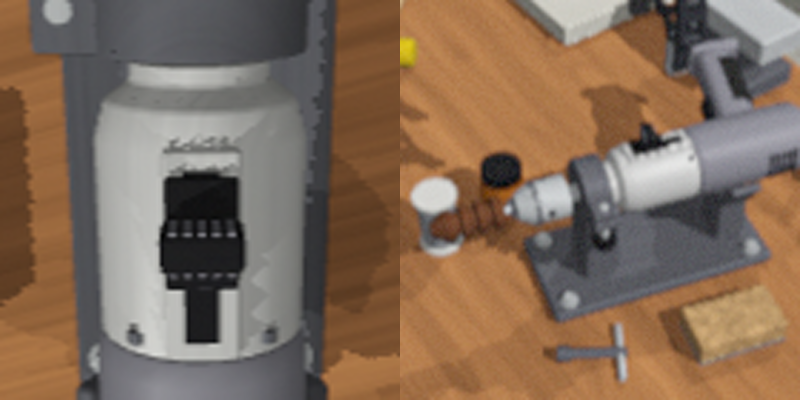

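The slide is fully forward on its boss (front slot covered). The key, block, jar and spool are where they were, and the gripper is clear. Handing in.

```bash
python3 -c "from bench import hand_in; print(hand_in())"
```

```text
the job is handed in; nothing more can be done
None
```

The drill is in slow gear and handed in at about 31 s: the chuck went solid both ways with the slide on its half-way catch, I then pushed the slide fully home, and the gripper is clear with the things around the drill unmoved.

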